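# Unlock the pastel case and stack a second layer over a separator

### The arm

A 6-joint arm with a two-finger parallel gripper is mounted at the origin on the work surface. World frame = base frame: x ahead of the robot, y to its left, z up, the work surface at z = 0. Lengths are in mm, angles in rad, forces in N, time in s.
With the tool pointing down it reaches from about 400 to 925 mm from the base axis. Payload 12.5 kg.
Tool frame: the origin (TCP) lies midway between the tips of the shut fingers; the grasp point (between the pads) lies 19 mm behind it; z points along the fingers, y is the line along which they close (so a half turn about z gives the same grasp; the last joint's range is limited). The gripper opens to 95 mm and grips with 3 to 60 N. Pads are 20 mm wide; open, the fingers measure 119 mm over their backs; the gripper's body (75 mm by 180 mm) begins 59 mm behind the grasp point.
Start: joints at [1.026, 0.491, 1.559, -0, 1.092, -0.106], TCP at [265.52, 565.814, 214.661] pointing down, gripper open.
Joint ranges: [-3.1, 3.1], [-0.84, 2.19], [0.05, 2.79], [-1.13, 4.28], [0.06, 2.93], [-2.69, 2.69]. Speed limits (rad/s): [2.22, 2.22, 2.79, 3.14, 3.14, 3.14].

### API

Orientations are given as [roll, pitch, yaw] about the fixed x, y, z axes, in that order (R = Rz(yaw) Ry(pitch) Rx(roll)).
In Python, from cell import env gives the robot as it stands.
- The arm moves only by the tool carry_out, never from a script. Its argument "series" is a list of rows, each a list of 4 numbers: the shift along the world's x, y, z normalised to -1 to 1, where 1 is 5 cm, then the turn about the world's z normalised to -1 to 1, where 1 is 6 degrees. In form: [[x, y, z, turn], ...]. A call has exactly 5 rows; each row shifts and turns the commanded pose from where the row before left it; what a row does not reach is not made up. A row lasts 1/10 s, in which the tool goes at most 50 mm and 8.59 degrees, less where a joint would pass 70% of its speed; a pose out of reach is approached as far as the arm can. A call with a number of a shift or a turn outside -1 to 1 is refused whole. A call with a gripper value outside its range is refused whole. "fingers" is the closure, from -1 (fully open) to 1 (shut), set as the call begins (left out, the last holds). The fingers move at their own pace and stop on an object; the grip force is fixed at half the most. Time passes only in rows, so rows that do not move let the fingers close, or fill a call up. It gives the time, the measured TCP pose, the force, the opening and the grip force at its end, in the units of the state.
- env.state(): the state, without advancing time (a new reading comes with each control period).
- env.read_camera(name): name is "scene" or "side" or "wrist"; returns the picture (420x560x3 uint8, red, green, blue); there is no depth.
- env.calibration(name): a dict with "K" (3x3 intrinsics, pixels), "pose" (4x4, takes a point from camera to world coordinates). Camera axes: x right, y down, z forward; pixel columns grow to the right and rows downward; lengths in mm; the calibration is good to about 2 mm. A picture is of the moment at which its call begins: read the wrist's pose just before it. calibration takes no time and is no camera call; for the wrist camera it gives the pose at the moment of the call.
- env.job_done(): hands the job in; it is judged then, once.
Trained networks look in the newest picture that a camera, given by its name, has taken for a name from the list of things; names that differ only in an ending like _2 or _b are one class to them, and where a whole thing is asked for, a point or a joint stands for the part that bears it (a point fixed in the world has none). Each returns a list of dicts, best first, with "conf" (0 to 1); they miss things now and then, are a little off and sometimes report something else, mostly with a low value. They report only what shows in the picture. A call takes as long as a camera call. They do not tell look-alikes from the thing itself.
- env.look_for(camera, label): "position" ([row, column] as shares, 0 to 1, of the picture: columns of its width, rows of its height, amid what is visible of it).
The state is a dict: "t": time; "joints": joint angles; "qvel": joint speeds; "tau": joint torques, N m; "eef_pos": TCP position; "tcp_rot": TCP orientation; "ft_force": force on the tool from outside, world axes, zero at the start; "moment": the same for the moment, N m; "opening": opening from 0.0 (shut) to 1.0 (fully open); "grip_force": force on a finger pad.
Only numpy, scipy, OpenCV 4.12 (cv2) and the standard library are available. Lean on these libraries where they do the work, as an engineer would, in place of code of your own. Each camera call takes 0.05 s, during which the arm holds its last target. There are 200 camera calls.

### The job

Unlock the pastel case by turning the orange knob counter-clockwise until its bar is clear of both hooks, then lift the white cover out and lay it, knob up, on the middle of the blue mat. Then lay the cork separator flat on the lower pastel tray inside the case's corners, let go, and stack the second pastel tray on it, lengthwise and sitting flat inside the corners. Keep the second tray level so that no pastel falls out, and leave everything else on the table where it is.

Things in the scene. Friction and masses are not known exactly. Their poses are not given: they have to be found in the camera images.
- case: Case fixed to the table: wooden base board 206 x 120 x 6 with four aluminium corner angles 52 high (above the table) around a space of 188 x 72; its long sides are open for fingers over the middle 134. Origin: centre of its underside; x along its length, z up. The lower pastel tray (black, 180 x 64 x 30) is fixed in it, rim 36 above the table.
- hook_a (a point): middle of the top of one of the two dark steel hooks beside the long sides, at (+59, +48, 63) in the case's frame; each is 26 x 18 and 6 thick, underside 57 above the table, and holds down one end of the locking bar.
- hook_b (a point): the same for the other hook, at (-59, -48, 63) in the case's frame.
- lower_rim (a point): centre of the lower pastel tray, level with its rim (36 above the table); axes as the case.
- cover: white travel cover, a plate 178 x 62 x 8 that starts on the lower tray's rim; origin: centre of its underside, x along its length, z up. It carries the orange locking bar with its knob.
- locking_knob (a joint): turn of the orange locking bar and knob on the cover (rad): about 0 to 0.08 = locked, the bar's ends under the hooks; it grows as the knob is turned counter-clockwise seen from above, free of the hooks beyond 0.4, stop at 1.2; it stays where left.
- knob_grip (a point): point to grip on the knob's axis, 40 above the cover's underside; it turns with the knob (its x is the joint value from the cover's x). The knob is an upright fin 56 long, 16 thick, 18 to 52 above the cover's underside, on a bar 144 x 14 x 8 (10 to 18 above it). Fin and bar share one line, turned (0.698 + joint value) rad counter-clockwise from the cover's x.
- separator: brown cork separator board, 178 x 62 x 6; origin: centre of its underside, x along its length, z up. Starts lying on a white sketch pad 130 x 40 x 24 whose long sides it overhangs by 11 each.
- upper_tray: second pastel tray, black with coloured sticks sunk below its rim, 180 x 64 x 30; origin: centre of its underside, x along its length, z up. Starts loose on the table.
- mat: blue mat 210 x 110 x 3, fixed flat on the table; origin: centre of its underside, x along its length.
- ink_yellow: small ink bottle, yellow label, black cap, 38 across, 62 tall; a bystander, origin at the centre of its underside.
- ink_red: small ink bottle, red label, black cap, 38 across, 62 tall; a bystander, origin at the centre of its underside.
- tape: roll of white tape lying flat, 90 across, 24 tall; a bystander, origin at the centre of its underside.
- eraser: green eraser, 60 x 26 x 14; a bystander, origin at the centre of its underside.
- tub: white open water tub, 90 across, 55 tall; a bystander, origin at the centre of its underside.
- paint_blue: paint jar with blue cap, 84 across, 100 tall; a bystander, origin at the centre of its underside.
- paint_orange: paint jar with yellow cap, 84 across, 100 tall; a bystander, origin at the centre of its underside.
There are look-alikes about, which are no part of the job. Of the things that look like the separator, the middle-sized one is meant.

How it is judged (in metres and radians):
On the way, in this order (a step that is already met when the one before it is completed fails the run):
1. the knob is turned until the bar is clear of the hooks, the cover still in the case (value of joint locking_knob above 0.4 rad and horizontal distance between cover and lower_rim below 0.015 m and z of cover in the frame of lower_rim between -0.003 and 0.006 m), for 0.1 s.
2. the cover lies knob up on the mat, released (horizontal distance between cover and mat below 0.05 m and angle between cover's own z axis and vertical below 0.1 rad and z of cover in the frame of mat between -0.002 and 0.008 m and contact force between the fingers and cover below 0.3 N), for 0.2 s.
3. the separator lies flat on the lower tray inside the corners, released (horizontal distance between separator and lower_rim below 0.012 m and z of separator in the frame of lower_rim between -0.003 and 0.004 m and angle between the x axis of separator and the x axis of case, either way round below 0.12 rad and angle between the z axis of separator and the z axis of case, either way round below 0.05 rad and contact force between the fingers and separator below 0.3 N), for 0.2 s.
At the end, for the whole second after the job is handed in: Cover flat, knob up, its centre within 50 mm of the mat's; separator flat on the lower tray's rim and second tray flat (0.05 rad) and upright on the separator, both within 12 mm of the lower tray's centre and 0.12 rad of the case's length; all at rest (horizontal distance between cover and mat below 0.05 m and angle between cover's own z axis and vertical below 0.1 rad and z of cover in the frame of mat between -0.002 and 0.008 m and horizontal distance between each of separator, upper_tray and lower_rim below 0.012 m and z of separator in the frame of lower_rim between -0.003 and 0.004 m and angle between the x axis of each of separator, upper_tray and the x axis of case, either way round below 0.12 rad and angle between the z axis of separator and the z axis of case, either way round below 0.05 rad and horizontal distance between upper_tray and separator below 0.014 m and z of upper_tray in the frame of lower_rim between 0.003 and 0.01 m and angle between upper_tray's own z axis and vertical below 0.05 rad and contact force between upper_tray and separator above 0.5 N and linear speed of each of upper_tray, separator, cover below 0.02 m/s); the robot touches nothing.
It fails at once if the second tray is tilted by more than 0.6 rad (angle between upper_tray's own z axis and vertical above 0.6 rad).
It fails at once if a bystander is moved by more than 30 mm (distance of any of ink_yellow, ink_red, tape, eraser, tub, paint_blue, paint_orange from where it was at the start of the episode above 0.03 m).
It also fails if it takes over 72 s, if anything falls off the work surface, if the arm or the gripper's body presses on something with over 40 N, if the wrist force passes 120 N, or if a joint passes its speed limit or range.

## Working session

There is one attempt and no reset: what is moved stays moved. The work goes in short steps, Python scripts to look and compute and a tool call to move; the robot and the scene stay as the last step left them, time stands still between calls to the robot, and variables do not carry over. Pictures are saved under pics/ and viewed, at most 12 in all, crops included, and the job is handed in when it is done.

Besides the shell and the picture viewer there is one more tool, called as a command line: name --pt "numbers of a row" for each row, then --argument value for the rest. carry_out: Moves the arm, as the interface text tells. Its arguments: {"type":"object","properties":{"series":{"type":"array","items":{"type":"array","items":{"type":"number","minimum":-1,"maximum":1}}},"fingers":{"type":"number"}},"required":["series"]}

```bash
mkdir -p pics; cat > h.py <<'E'
import numpy as np, cv2
from cell import env
def snap(n,f=None):
    im=env.read_camera(n)
    if f: cv2.imwrite(f'pics/{f}.png',im[:,:,::-1])
    return im
def ray(n,u,v,z,cal=None):
    c=cal or env.calibration(n);K=np.array(c['K']);T=np.array(c['pose'])
    d=T[:3,:3]@np.linalg.solve(K,[u,v,1.]);o=T[:3,3]
    return (o+d*(z-o[2])/d[2])
def proj(n,p,cal=None):
    c=cal or env.calibration(n);K=np.array(c['K']);T=np.array(c['pose'])
    q=K@(T[:3,:3].T@(np.array(p,float)-T[:3,3]));return q[:2]/q[2]
E
python3 - <<'E'
from h import *
a=snap('scene','s1');b=snap('side','d1')
for n in('scene','side'):
    c=env.calibration(n);print(n,np.round(c['K'],0).tolist(),np.round(c['pose'],2).tolist())
    for l in ['case','cover','separator','upper_tray','mat','knob_grip','hook_a','hook_b']:
        print(l,[(np.round(np.array(r['position'])[::-1]*[560,420]).tolist(),round(r['conf'],2)) for r in env.look_for(n,l)][:4])
E
```

```text
scene [[541.0, 0.0, 275.0], [0.0, 541.0, 202.0], [0.0, 0.0, 1.0]] [[-0.13, 0.58, -0.81, 1592.77], [0.99, 0.06, -0.11, 95.23], [-0.02, -0.81, -0.58, 872.37], [0.0, 0.0, 0.0, 1.0]]
case [([174.0, 217.0], 0.59)]
cover [([163.0, 198.0], 0.62)]
separator [([256.0, 225.0], 0.97), ([206.0, 160.0], 0.96), ([82.0, 236.0], 0.91)]
upper_tray [([430.0, 221.0], 0.58), ([317.0, 292.0], 0.32)]
mat [([162.0, 190.0], 0.58), ([336.0, 235.0], 0.56), ([453.0, 286.0], 0.43)]
knob_grip [([165.0, 193.0], 0.53)]
hook_a [([174.0, 216.0], 0.62)]
hook_b [([174.0, 216.0], 0.62)]
side [[461.0, 0.0, 282.0], [0.0, 461.0, 206.0], [0.0, 0.0, 1.0]] [[0.88, -0.36, 0.32, 110.18], [-0.48, -0.63, 0.61, -842.78], [-0.02, -0.69, -0.73, 971.34], [0.0, 0.0, 0.0, 1.0]]
case [([321.0, 311.0], 0.62)]
cover [([315.0, 296.0], 0.65)]
separator [([408.0, 344.0], 0.73), ([288.0, 220.0], 0.72), ([198.0, 336.0], 0.61), ([317.0, 298.0], 0.41)]
upper_tray []
mat [([250.0, 181.0], 0.64)]
knob_grip [([317.0, 288.0], 0.69), ([319.0, 312.0], 0.55)]
hook_a [([321.0, 311.0], 0.75)]
hook_b [([321.0, 311.0], 0.75)]
```

View pics/s1.png

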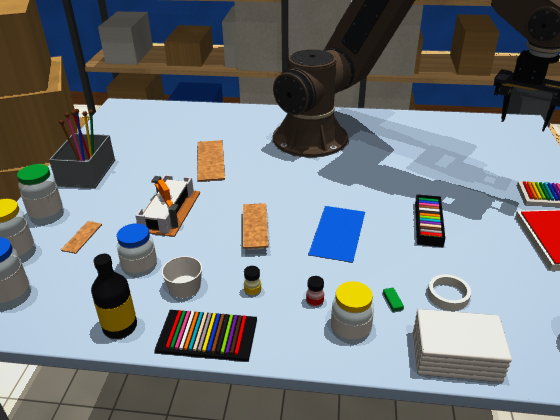

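View pics/d1.png

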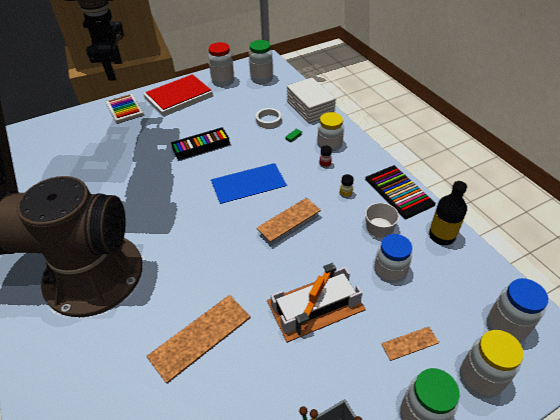

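Separator look-alikes, scene pixels: (210,160) looks large, (256,225) lies on a pad, (82,236) looks small. The middle-sized one should be (256,225). I'll measure them to check, along with tray candidates (430,221) and (207,334).

```bash
cat >> h.py <<'E'
from scipy.optimize import minimize
def boxpts(x,y,yaw,L,W,z0,z1):
    c,s=np.cos(yaw),np.sin(yaw)
    return [(x+c*a*L/2-s*b*W/2,y+s*a*L/2+c*b*W/2,z) for a in(1,-1) for b in(1,-1) for z in(z0,z1)]
def comp(mask,u,v):
    n,l,st,ce=cv2.connectedComponentsWithStats(mask.astype(np.uint8))
    i=min(range(1,n),key=lambda i:np.hypot(*(ce[i]-[u,v]))+(1e3 if st[i,4]<40 else 0))
    return l==i
def fit(views,L,W,z0,z1,x0):
    # views: [(calibration, mask)]
    def cost(p):
        J=0
        for c,m in views:
            q=np.array([proj('',P,c) for P in boxpts(*p,L,W,z0,z1)])
            h=cv2.convexHull((q*16).astype(np.float32)).round().astype(np.int32)
            r=np.zeros((m.shape[0],m.shape[1]),np.uint8);cv2.fillConvexPoly(r,h,255,cv2.LINE_AA,4)
            r=r/255.;J+=1-np.minimum(r,m).sum()/np.maximum(r,m).sum()
        return J/len(views)
    best=None
    for yaw in ([x0[2]] if len(x0)>2 else np.arange(0,np.pi,np.pi/8)):
        s=np.array([x0[0],x0[1],yaw]);sim=np.array([s,s+[8,0,0],s+[0,8,0],s+[0,0,.15]])
        r=minimize(cost,s,method='Nelder-Mead',options=dict(initial_simplex=sim,xatol=.02,fatol=1e-5,maxiter=200))
        if best is None or r.fun<best.fun:best=r
    return np.round(best.x,3).tolist(),round(best.fun,3)
def cork(im):
    h=cv2.cvtColor(im,cv2.COLOR_RGB2HSV);return (h[...,0]<22)&(h[...,1]>90)&(h[...,2]>60)
def blue(im):
    h=cv2.cvtColor(im,cv2.COLOR_RGB2HSV);return (abs(h[...,0].astype(int)-110)<12)&(h[...,1]>180)&(h[...,2]>90)
def dark(im):
    h=cv2.cvtColor(im,cv2.COLOR_RGB2HSV);m=((h[...,2]<60)|(h[...,1]>110)|((h[...,1]<12)&(h[...,2]>60))).astype(np.uint8)
    return cv2.morphologyEx(m,cv2.MORPH_CLOSE,np.ones((3,3)))>0
E
python3 - <<'E'
from h import *
I={n:snap(n) for n in('scene','side')};C={n:env.calibration(n) for n in I}
def go(name,f,uv,L,W,z0,z1):
    V=[(C[n],comp(f(I[n]),*uv[n])) for n in uv]
    print(name,[int(m.sum()) for _,m in V])
    for n in uv:
        m=comp(f(I[n]),*uv[n]);c=cv2.findContours(m.astype(np.uint8),0,1)[0];c=max(c,key=len)[:,0]
        P=np.array([ray('',u,v,z1,C[n])[:2] for u,v in c],np.float32);r=cv2.minAreaRect(P);print('  rect',n,np.round(r[0]),np.round(r[1]),round(r[2]))
    if L:
        x0=np.mean(P,0)
        print('  fit',fit(V,L,W,z0,z1,x0));[print('   ',fit([v],L,W,z0,z1,x0)) for v in V]
go('cork_big',cork,dict(scene=(210,160),side=(200,337)),0,0,0,6)
go('cork_mid',cork,dict(scene=(256,225),side=(289,221)),178,62,24,30)
go('cork_small',cork,dict(scene=(82,236),side=(410,344)),0,0,0,6)
go('mat',blue,dict(scene=(337,233),side=(250,182)),210,110,0,3)
go('tray',dark,dict(scene=(430,220),side=(200,143)),180,64,0,30)
go('bigtray',dark,dict(scene=(207,334),side=(400,190)),0,0,0,12)
for n,(u,v) in dict(scene=(165,193),side=(317,288)).items(): print('knob',ray(n,u,v,76))
print('case',[ray(n,*p,30) for n,p in dict(scene=(170,212),side=(318,305)).items()])
E
```

```text
cork_big [1008, 3333]
  rect scene [ 180. -300.] [238.  80.] 13
  rect side [ 174. -298.] [232.  84.] 13
cork_mid [1060, 1118]
  rect scene [ 524. -105.] [182.  60.] 10
  rect side [ 516. -105.] [176.  65.] 10
  fit ([519.431, -104.528, 0.171], np.float64(0.124))
    ([516.891, -107.204, 3.315], np.float64(0.107))
    ([518.378, -102.324, 0.179], np.float64(0.131))
cork_small [513, 973]
  rect scene [ 588. -544.] [ 44. 123.] 81
  rect side [ 579. -545.] [ 43. 122.] 81
mat [2193, 1682]
  rect scene [497. 105.] [109. 209.] 81
  rect side [492. 107.] [109. 208.] 81
  fit ([493.288, 106.494, -0.151], np.float64(0.099))
    ([493.013, 104.972, 3.003], np.float64(0.08))
    ([493.892, 110.776, 3.008], np.float64(0.111))
tray [1315, 1048]
  rect scene [454. 334.] [ 68. 215.] 87
  rect side [428. 323.] [ 99. 181.] 86
  fit ([433.42, 338.327, -0.077], np.float64(0.122))
    ([434.248, 337.378, -0.074], np.float64(0.116))
    ([431.864, 340.723, 3.061], np.float64(0.121))
bigtray [3960, 1795]
  rect scene [ 871. -150.] [118. 190.] 0
  rect side [ 842. -154.] [194. 150.] 90
knob [ 474.63248719 -348.09056665   76.        ]
knob [ 447.63483537 -358.2877528    76.        ]
case [array([ 494.61426922, -334.93710659,   30.        ]), array([ 442.47273619, -374.25852329,   30.        ])]
```

The mid cork measures about 178x62 and lies on the pad, so it matches. The others measure 235x82 and 122x43. The tray at (433,338) is 180x64. Next I'll move the wrist camera over the case.

```bash
python3 - <<'E'
from h import *
s=env.state();print({k:np.round(v,3).tolist() for k,v in s.items()})
c=env.calibration('wrist');print(np.round(c['K'],0).tolist(),np.round(c['pose'],2).tolist())
print(ray('wrist',280,210,30))
E
```

```text
{'t': 1.0, 'joints': [1.026, 0.491, 1.559, 0.0, 1.092, -0.106], 'qvel': [-0.001, 0.0, -0.001, -0.0, 0.001, -0.002], 'tau': [0.0, -61.247, -25.843, 0.069, 0.045, 0.0], 'eef_pos': [265.531, 565.809, 214.639], 'tcp_rot': [3.142, -0.0, 2.703], 'ft_force': [-0.188, -0.836, -0.355], 'moment': [0.001, -0.004, -0.014], 'grip_force': 0.0, 'opening': 1.003}
[[335.0, 0.0, 277.0], [0.0, 335.0, 214.0], [0.0, 0.0, 1.0]] [[0.42, 0.88, 0.22, 203.22], [0.91, -0.41, -0.1, 594.21], [0.0, 0.24, -0.97, 385.77], [0.0, 0.0, 0.0, 1.0]]
[281.67443539 561.74837952  30.        ]
```

carry_out --pt "1 -1 0.5 0" --pt "1 -1 0.5 0" --pt "1 -1 0.5 0" --pt "1 -1 0.5 0" --pt "0.5 -1 0 0" --fingers -1

```text
t: 1.5
eef_pos: [423.5, 387.1, 283.3]
tcp_rot: [3.138, 0.002, 2.703]
ft_force: [1.1, -0.8, -0.2]
opening: 1.001
grip_force: 0.0
```

carry_out --pt "0.5 -1 0.2 -1" --pt "0.2 -1 0 -1" --pt "0 -1 0 -1" --pt "0 -1 0 -1" --pt "0 -1 0 -1"

```text
t: 2.0
eef_pos: [452.7, 142.8, 290.3]
tcp_rot: [3.141, 0.0, 2.175]
ft_force: [2.4, -0.1, 0.4]
opening: 1.001
grip_force: 0.0
```

carry_out --pt "0 -1 0 -1" --pt "0 -1 0 -1" --pt "0 -1 0 -1" --pt "0 -1 0 -1" --pt "0 -1 0 -1"

```text
t: 2.5
eef_pos: [452.6, -107.3, 290.5]
tcp_rot: [3.141, 0.0, 1.651]
ft_force: [1.6, -0.0, 0.0]
opening: 0.997
grip_force: 0.0
```

carry_out --pt "0 -1 0 -1" --pt "0 -1 0 -1" --pt "0 -1 0 -1" --pt "0 -0.5 0 -1" --pt "0 0 0 -1"

```text
t: 3.0
eef_pos: [452.7, -283.5, 289.7]
tcp_rot: [-3.142, 0.0, 1.124]
ft_force: [0.2, 0.8, -0.2]
opening: 1.001
grip_force: 0.0
```

carry_out --pt "0 0 0 -1" --pt "0 0 0 -1" --pt "0 0 0 -1" --pt "0 0 0 -1" --pt "0 0 0 -1"

```text
t: 3.5
eef_pos: [453.0, -280.3, 290.2]
tcp_rot: [3.141, -0.0, 0.604]
ft_force: [-0.3, 0.5, 0.4]
opening: 0.998
grip_force: 0.0
```

```bash
python3 - <<'E'
from h import *
c=env.calibration('wrist');im=snap('wrist','w1');import json;json.dump({k:np.array(v).tolist() for k,v in c.items()},open('w1.json','w'))
for l in ['cover','knob_grip','hook_a','case']:
    print(l,[(np.round(np.array(r['position'])[::-1]*[560,420]).tolist(),round(r['conf'],2)) for r in env.look_for('wrist',l)][:3])
E
```

```text
cover []
knob_grip [([326.0, 225.0], 0.84), ([315.0, 197.0], 0.18)]
hook_a [([312.0, 200.0], 0.87)]
case [([312.0, 197.0], 0.82)]
```

View pics/w1.png

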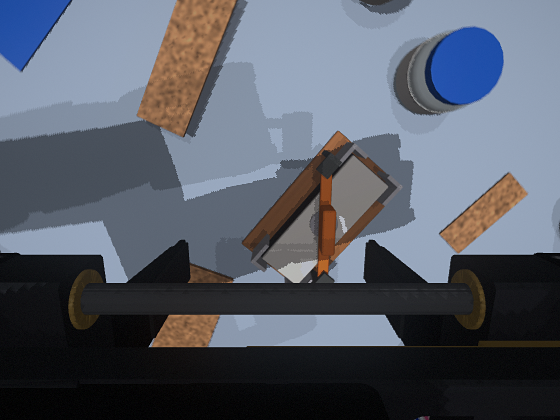

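```bash
python3 - <<'E'
import cv2
a=cv2.imread('pics/w1.png')[120:300,225:425];cv2.imwrite('pics/w1c.png',cv2.resize(a,(800,720)[:2] if 0 else (664,598),interpolation=cv2.INTER_CUBIC))
E
```

```text
(no output)
```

View pics/w1c.png

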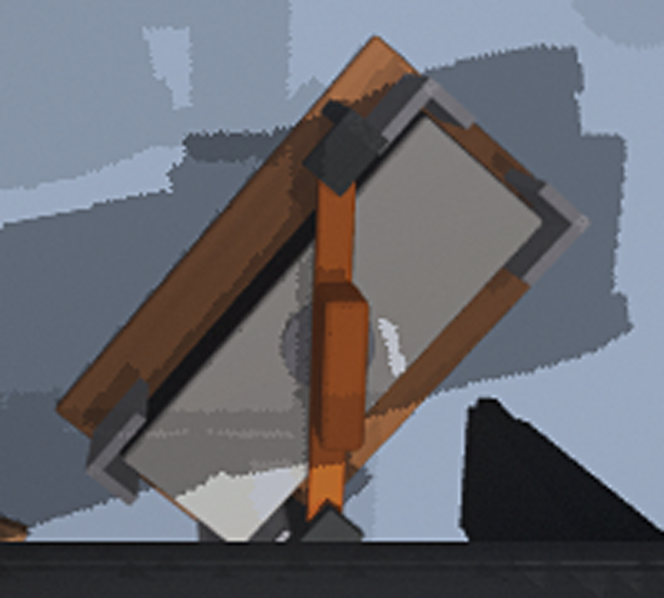

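```bash
python3 - <<'E'
from h import *; import json
from scipy.optimize import least_squares
c=json.load(open('w1.json'))
U=lambda x,y:np.array([225+(x+.5)/3.32-.5,120+(y+.5)/3.32-.5])
t0=3
pts=[(U(375,37),lambda t:(103,60,6)),(U(58,408),lambda t:(-103,60,6)),(U(430,78),lambda t:(94+t,36+t,52)),(U(585,222),lambda t:(94+t,-36-t,52)),(U(90,470),lambda t:(-94-t,36+t,52)),(U(343,375),lambda t:(0,0,88)),(U(346,150),lambda t:(59,48,63))]
def W(p,q):
    cc,s=np.cos(p[2]),np.sin(p[2]);return (p[0]+cc*q[0]-s*q[1],p[1]+s*q[0]+cc*q[1],q[2])
def res(p): return np.concatenate([proj('',W(p,f(p[3])),c)-u for u,f in pts])
a=[ray('',*u,f(3)[2],c) for u,f in pts]
yaw=np.arctan2(*(a[0]-a[1])[[1,0]]);print('yaw',yaw,'len',np.linalg.norm(a[0]-a[1]))
r=least_squares(res,[a[5][0],a[5][1],yaw,3],loss='soft_l1');print(np.round(r.x,3),r.cost);print(np.round(r.fun.reshape(-1,2),1).tolist())
b=ray('',*U(343,300),88,c)-ray('',*U(343,450),88,c);print('fin yaw',np.arctan2(b[1],b[0]),np.linalg.norm(b), 'center',a[5])
s=env.state();print(s['eef_pos'],s['tcp_rot'])
E
```

```text
yaw -0.09218572421404675 len 202.49712696515596
[ 4.47949e+02 -3.58127e+02 -9.30000e-02  3.79300e+00] 2.4676616947127648
[[0.2, -1.6], [-1.5, 0.4], [-0.0, 0.6], [0.4, -0.5], [-0.2, -0.2], [0.6, 0.3], [-0.2, 0.4]]
fin yaw 0.6417805600224162 55.12390803316045 center [ 447.88253641 -357.27938094   88.        ]
[ 453.03150539 -280.28194651  290.15956443] [ 3.14145926e+00 -1.59344152e-05  6.11235870e-01]
```

The wrist view puts the case at (448,-358) with yaw -0.093, and the fin at yaw about 0.645. Moving over the knob.

carry_out --pt "-0.1 -1 0 0.33" --pt "0 -0.56 0 0" --pt "0 0 -1 0" --pt "0 0 -1 0" --pt "0 0 0 0"

```text
t: 4.25
eef_pos: [446.0, -356.4, 185.0]
tcp_rot: [-3.132, 0.001, 0.644]
ft_force: [-1.0, 0.6, -0.5]
opening: 0.999
grip_force: 0.0
```

carry_out --pt "0 0 -1 0" --pt "0 0 -1 0" --pt "0 0 -0.6 0" --pt "0 0 0 0" --pt "0 0 0 0"

```text
t: 4.75
eef_pos: [449.1, -358.9, 62.2]
tcp_rot: [3.14, -0.0, 0.644]
ft_force: [0.9, 0.2, 1.0]
opening: 0.999
grip_force: 0.0
```

Gripping, then turning counter-clockwise.

carry_out --pt "0 0 -0.06 0" --pt "0 0 0 0" --pt "0 0 0 0" --pt "0 0 0 0" --pt "0 0 0 0" --fingers 1

```text
t: 5.25
eef_pos: [448.1, -358.1, 57.5]
tcp_rot: [3.141, -0.0, 0.643]
ft_force: [-0.2, -0.5, 0.2]
opening: 0.638
grip_force: 0.0
```

carry_out --pt "0 0 0 0" --pt "0 0 0 0" --pt "0 0 0 0" --pt "0 0 0 0" --pt "0 0 0 0"

```text
t: 5.75
eef_pos: [448.0, -358.0, 57.1]
tcp_rot: [-3.142, 0.0, 0.643]
ft_force: [0.0, 0.6, 0.3]
opening: 0.215
grip_force: 0.0
```

carry_out --pt "0 0 0 0.5" --pt "0 0 0 0.5" --pt "0 0 0 0.5" --pt "0 0 0 0.5" --pt "0 0 0 0.5"

```text
t: 6.25
eef_pos: [448.1, -358.1, 57.1]
tcp_rot: [3.141, -0.0, 0.907]
ft_force: [-0.6, 0.1, 0.3]
opening: 0.164
grip_force: 29.9
```

carry_out --pt "0 0 0 0.9" --pt "0 0 0 0.9" --pt "0 0 0 0.9" --pt "0 0 0 0.9" --pt "0 0 0 0.9"

```text
t: 6.75
eef_pos: [448.3, -358.1, 57.1]
tcp_rot: [3.141, 0.0, 1.38]
ft_force: [1.9, -0.0, -0.4]
opening: 0.167
grip_force: 29.9
```

carry_out --pt "0 0 0 0.1" --pt "0 0 0 0" --pt "0 0 0 0" --pt "0 0 0 0" --pt "0 0 0 0"

```text
t: 7.25
eef_pos: [448.0, -358.1, 57.1]
tcp_rot: [3.142, -0.0, 1.386]
ft_force: [1.2, -0.3, -0.4]
opening: 0.167
grip_force: 30.0
```

```bash
python3 - <<'E'
from h import *
snap('wrist','w2')
E
```

```text
(no output)
```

View pics/w2.png

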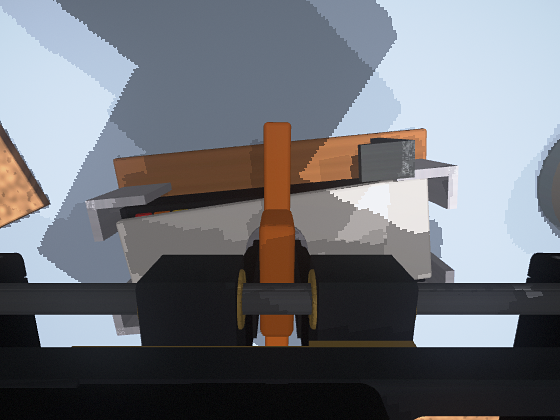

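The bar runs straight through the fingers (u about 278) and is clear of the hook at (388,158). Lifting.

carry_out --pt "0 0 0.2 0" --pt "0 0 0.3 0" --pt "0 0 0.5 0" --pt "0 0 0.7 0" --pt "0 0 0.8 0"

```text
t: 7.8
eef_pos: [447.4, -357.4, 183.1]
tcp_rot: [-3.14, -0.001, 1.386]
ft_force: [0.1, -0.6, -2.7]
opening: 0.167
grip_force: 30.0
```

carry_out --pt "0 0 0.1 0" --pt "0.1 0.5 0 0" --pt "0.1 0.8 0 0" --pt "0.1 0.8 0 0" --pt "0.1 0.8 0 0"

```text
t: 8.3
eef_pos: [467.4, -211.3, 186.6]
tcp_rot: [-3.14, -0.001, 1.386]
ft_force: [1.1, -0.8, -3.6]
opening: 0.162
grip_force: 30.0
```

carry_out --pt "0.1 0.8 0 0" --pt "0.1 0.8 0 0" --pt "0.1 0.8 0 0" --pt "0.1 0.8 0 0" --pt "0.1 0.8 0 0"

```text
t: 8.8
eef_pos: [492.4, -11.3, 186.8]
tcp_rot: [-3.14, 0.0, 1.386]
ft_force: [0.4, 0.0, -3.8]
opening: 0.165
grip_force: 30.0
```

carry_out --pt "0 0.8 0 0" --pt "0 0.7 0 0" --pt "0 0.3 0 0" --pt "0 0 0 0" --pt "0 0 0 0"

```text
t: 9.3
eef_pos: [492.6, 76.9, 186.8]
tcp_rot: [-3.141, 0.0, 1.387]
ft_force: [0.2, -0.5, -3.6]
opening: 0.166
grip_force: 30.0
```

carry_out --pt "0 0.4 -0.5 0" --pt "0 0.2 -0.8 0" --pt "0 0 -0.8 0" --pt "0 0 -0.7 0" --pt "0 0 -0.2 0"

```text
t: 9.8
eef_pos: [491.6, 105.8, 34.3]
tcp_rot: [-3.137, 0.001, 1.385]
ft_force: [-0.5, 0.2, -3.0]
opening: 0.165
grip_force: 30.0
```

carry_out --pt "0 0 -0.05 0" --pt "0 0 0 0" --pt "0 0 0 0" --pt "0 0 0 0" --pt "0 0 0 0"

```text
t: 10.3
eef_pos: [493.5, 107.0, 35.6]
tcp_rot: [3.14, -0.0, 1.387]
ft_force: [-0.1, -0.5, -3.3]
opening: 0.163
grip_force: 30.0
```

carry_out --pt "0 0 -0.1 0" --pt "0 0 -0.06 0" --pt "0 0 -0.04 0" --pt "0 0 0 0" --pt "0 0 0 0"

```text
t: 10.8
eef_pos: [493.0, 107.0, 24.5]
tcp_rot: [-3.141, 0.0, 1.387]
ft_force: [-0.0, 1.0, -3.2]
opening: 0.169
grip_force: 30.0
```

carry_out --pt "0 0 -0.03 0" --pt "0 0 0 0" --pt "0 0 0 0" --pt "0 0 0 0" --pt "0 0 0 0"

```text
t: 11.3
eef_pos: [493.1, 107.0, 24.0]
tcp_rot: [3.141, -0.0, 1.386]
ft_force: [-3.7, -0.4, 11.2]
opening: 0.168
grip_force: 30.0
```

carry_out --pt "0 0 0 0" --pt "0 0 0 0" --pt "0 0 0 0" --pt "0 0 0 0" --pt "0 0 0 0" --fingers -1

```text
t: 11.8
eef_pos: [493.1, 106.9, 23.1]
tcp_rot: [3.142, 0.0, 1.386]
ft_force: [0.5, 0.2, 0.4]
opening: 0.529
grip_force: 0.0
```

carry_out --pt "0 0 0 0" --pt "0 0 0 0" --pt "0 0 0.5 0" --pt "0 0 1 0" --pt "0 0 1 0"

```text
t: 12.3
eef_pos: [492.5, 106.9, 149.1]
tcp_rot: [-3.14, 0.001, 1.386]
ft_force: [0.2, -0.6, -0.7]
opening: 0.947
grip_force: 0.0
```

carry_out --pt "0 0 1 -1" --pt "0 -0.5 1 -1" --pt "0 -0.5 0.5 -1" --pt "0 -0.5 0 -1" --pt "0 -0.5 0 -1"

```text
t: 12.8
eef_pos: [493.0, 8.7, 268.9]
tcp_rot: [3.14, -0.001, 0.859]
ft_force: [0.7, -0.0, -2.0]
opening: 0.999
grip_force: 0.0
```

carry_out --pt "0 -0.5 0 -1" --pt "0 -0.2 0 -1" --pt "0 0 0 -1" --pt "0 0 0 -1" --pt "0 0 0 -1"

```text
t: 13.3
eef_pos: [492.9, -25.6, 267.8]
tcp_rot: [-3.142, 0.0, 0.335]
ft_force: [0.3, -0.6, 0.6]
opening: 1.004
grip_force: 0.0
```

carry_out --pt "0 0 0 -1" --pt "0 0 0 -0.6" --pt "0 0 0 0" --pt "0 0 0 0" --pt "0 0 0 0"

```text
t: 13.8
eef_pos: [493.0, -25.4, 267.8]
tcp_rot: [3.142, 0.0, 0.173]
ft_force: [0.2, -0.3, -0.2]
opening: 1.0
grip_force: 0.0
```

```bash
python3 - <<'E'
from h import *
print(env.state()['eef_pos'],env.state()['tcp_rot'])
c=env.calibration('wrist');im=snap('wrist');s=snap('scene');d=snap('side')
# annotate expected separator outline
v=im.copy();P=np.array([proj('',p,c) for p in boxpts(519.4,-104.5,.173,178,62,30,30)])
cv2.polylines(v,[cv2.convexHull(P.round().astype(np.int32))],True,(0,255,0),1)
P=np.array([proj('scene',p) for p in boxpts(493,107,-.1,178,62,11,11)]);
v2=s[150:290,120:480].copy()
v2=cv2.resize(v2,(560,218));cv2.imwrite('pics/w3.png',np.vstack([v[:360],v2])[:,:,::-1])
m=comp(cork(im),*proj('',(519,-104,30),c));print(m.sum())
for x0 in [(519,-104,.173)]:
    print(fit([(c,m)],178,62,24,30,x0))
E
```

```text
[493.02128213 -25.38713989 267.84843862] [3.14155303e+00 3.46625510e-05 1.73209744e-01]
7232
([516.779, -104.963, 0.17], np.float64(0.06))
```

View pics/w3.png

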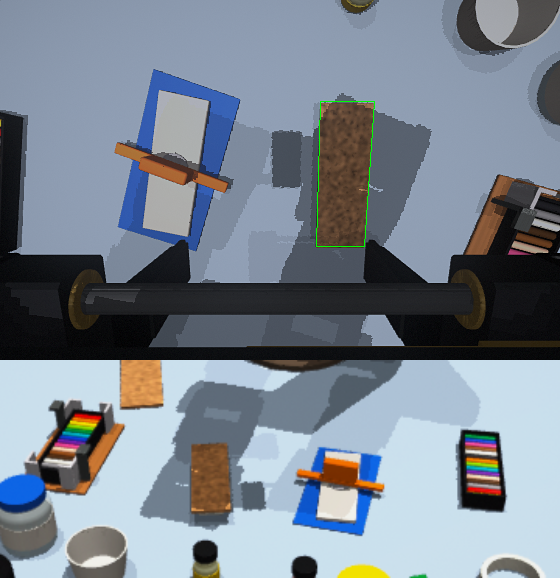

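Cover is centred on the mat with its bar, and the separator at (345,174) matches its 178x62 outline. It is the middle-sized one and lies on the pad. Fetching it.

carry_out --pt "0.25 -0.8 0 0" --pt "0.24 -0.8 0 0" --pt "0 0 -1 0" --pt "0 0 -1 0" --pt "0 0 -1 0"

```text
t: 14.45
eef_pos: [517.5, -105.8, 116.5]
tcp_rot: [3.141, -0.001, 0.172]
ft_force: [1.9, -0.3, -0.1]
opening: 1.002
grip_force: 0.0
```

carry_out --pt "0 0 -0.9 0" --pt "0 0 0 0" --pt "0 0 0 0" --pt "0 0 0 0" --pt "0 0 0 0"

```text
t: 14.95
eef_pos: [518.6, -105.7, 75.1]
tcp_rot: [3.14, -0.003, 0.172]
ft_force: [0.6, 0.3, 0.1]
opening: 1.0
grip_force: 0.0
```

carry_out --pt "0 0 -0.6 0" --pt "-0.02 0.01 -0.4 0" --pt "0 0 0 0" --pt "0 0 0 0" --pt "0 0 0 0"

```text
t: 15.45
eef_pos: [517.3, -105.1, 24.4]
tcp_rot: [3.14, -0.002, 0.172]
ft_force: [0.1, -0.1, -0.0]
opening: 0.998
grip_force: 0.0
```

carry_out --pt "0 0 0 0" --pt "0 0 0 0" --pt "0 0 0 0" --pt "0 0 0 0" --pt "0 0 0 0" --fingers 1

```text
t: 15.95
eef_pos: [516.5, -104.9, 22.9]
tcp_rot: [3.142, 0.0, 0.172]
ft_force: [-0.0, -1.1, 2.0]
opening: 0.648
grip_force: 30.0
```

carry_out --pt "0 0 0.1 0" --pt "0 0 0.2 0" --pt "0 0 0.3 0" --pt "0 0 0.5 0" --pt "0 0 0.6 0"

```text
t: 16.45
eef_pos: [516.1, -104.8, 108.9]
tcp_rot: [-3.141, 0.001, 0.172]
ft_force: [0.1, 0.3, 0.6]
opening: 0.645
grip_force: 30.0
```

carry_out --pt "0 0 0.5 0" --pt "0 0 0.5 0" --pt "0 0 0.3 0" --pt "0 0 0 0" --pt "0 0 0 0"

```text
t: 16.95
eef_pos: [516.3, -104.8, 172.9]
tcp_rot: [3.141, -0.0, 0.172]
ft_force: [-0.8, -0.4, -0.3]
opening: 0.649
grip_force: 30.0
```

carry_out --pt "-0.1 -0.4 0 -0.5" --pt "-0.2 -0.7 0 -0.5" --pt "-0.2 -0.7 0 -0.5" --pt "-0.2 -0.7 0 -0.5" --pt "-0.2 -0.7 0 -0.53"

```text
t: 17.45
eef_pos: [470.6, -265.9, 171.7]
tcp_rot: [-3.141, 0.002, -0.095]
ft_force: [1.2, -0.4, -0.8]
opening: 0.652
grip_force: 30.0
```

carry_out --pt "-0.2 -0.7 0 0" --pt "-0.2 -0.7 0 0" --pt "-0.07 -0.4 0 0" --pt "0 -0.06 0 0" --pt "0 0 0 0"

```text
t: 17.95
eef_pos: [448.0, -357.5, 172.1]
tcp_rot: [-3.141, 0.001, -0.094]
ft_force: [0.1, 0.8, -0.7]
opening: 0.647
grip_force: 30.0
```

carry_out --pt "0 0 -0.5 0" --pt "0 0 -0.6 0" --pt "0 0 -0.5 0" --pt "0 0 0 0" --pt "0 0 0 0"

```text
t: 18.45
eef_pos: [448.5, -357.0, 93.2]
tcp_rot: [-3.141, 0.0, -0.092]
ft_force: [0.2, -1.6, -0.8]
opening: 0.651
grip_force: 30.0
```

```bash
python3 - <<'E'
from h import *
print(env.state()['eef_pos'],env.state()['tcp_rot'])
s=snap('scene');d=snap('side');w=snap('wrist')
cv2.imwrite('pics/p4.png',np.hstack([cv2.resize(w[100:380,100:460],(514,400)),cv2.resize(d[225:365,235:420],None,fx=2.857,fy=2.857)[:400,:286]])[:,:,::-1])
E
```

```text
[ 448.54985118 -356.98028662   93.2033929 ] [-3.14118158e+00  4.89714888e-04 -9.20380904e-02]
```

View pics/p4.png

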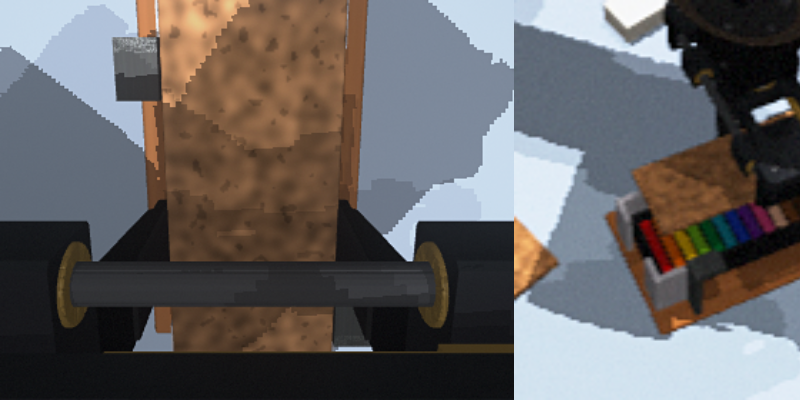

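Board level and aligned between the corners. Lowering.

carry_out --pt "-0.02 -0.02 -0.4 0" --pt "0 0 -0.4 0" --pt "0 0 -0.2 0" --pt "0 0 0 0" --pt "0 0 0 0"

```text
t: 19.1
eef_pos: [447.4, -359.2, 43.7]
tcp_rot: [3.141, -0.001, -0.093]
ft_force: [-0.6, -0.3, -0.2]
opening: 0.649
grip_force: 30.0
```

carry_out --pt "0 0 -0.1 0" --pt "0 0 0 0" --pt "0 0 0 0" --pt "0 0 0 0" --pt "0 0 0 0"

```text
t: 19.6
eef_pos: [447.1, -358.9, 38.0]
tcp_rot: [3.141, -0.0, -0.093]
ft_force: [1.0, -0.1, -0.2]
opening: 0.648
grip_force: 30.0
```

carry_out --pt "0.02 0.02 -0.02 0" --pt "0 0 0 0" --pt "0 0 0 0" --pt "0 0 0 0" --pt "0 0 0 0"

```text
t: 20.1
eef_pos: [448.0, -357.9, 36.9]
tcp_rot: [3.141, -0.0, -0.093]
ft_force: [-0.4, 0.8, -0.8]
opening: 0.649
grip_force: 30.0
```

carry_out --pt "0 0 0 0" --pt "0 0 0 0" --pt "0 0 0 0" --pt "0 0 0 0" --pt "0 0 0 0" --fingers -1

```text
t: 20.6
eef_pos: [448.1, -357.9, 36.9]
tcp_rot: [3.141, -0.0, -0.093]
ft_force: [-0.4, -0.1, 0.0]
opening: 0.981
grip_force: 0.0
```

carry_out --pt "0 0 0 0" --pt "0 0 0.5 0" --pt "0 0 1 0" --pt "0 0 1 0" --pt "0 0.1 1 0"

```text
t: 21.1
eef_pos: [447.8, -353.0, 213.6]
tcp_rot: [3.142, 0.0, -0.094]
ft_force: [0.6, 0.3, 0.2]
opening: 1.005
grip_force: 0.0
```

carry_out --pt "0 0.9 1 0" --pt "0 1 0.5 0" --pt "0 0 0 0" --pt "0 0 0 0" --pt "0 0 0 0"

```text
t: 21.6
eef_pos: [447.9, -275.2, 270.5]
tcp_rot: [-3.141, 0.001, -0.093]
ft_force: [0.5, -0.5, -0.3]
opening: 1.001
grip_force: 0.0
```

```bash
python3 - <<'E'
from h import *
print(env.state()['eef_pos'],env.state()['tcp_rot'])
c=env.calibration('wrist');w=snap('wrist')
m=comp(cork(w),*proj('',(448,-358,42),c));print(m.sum(),fit([(c,m)],178,62,36,42,(448,-358,-.093)))
d=snap('side')
cv2.imwrite('pics/p5.png',np.hstack([cv2.resize(w[60:340,150:460],(443,400)),cv2.resize(d[245:365,245:380],(450,400))[:,:350]])[:,:,::-1])
E
```

```text
[ 447.93540215 -275.19495884  270.47016941] [-3.14136456e+00  8.14359887e-04 -9.33697921e-02]
9318 ([449.699, -360.716, -0.094], np.float64(0.175))
```

View pics/p5.png

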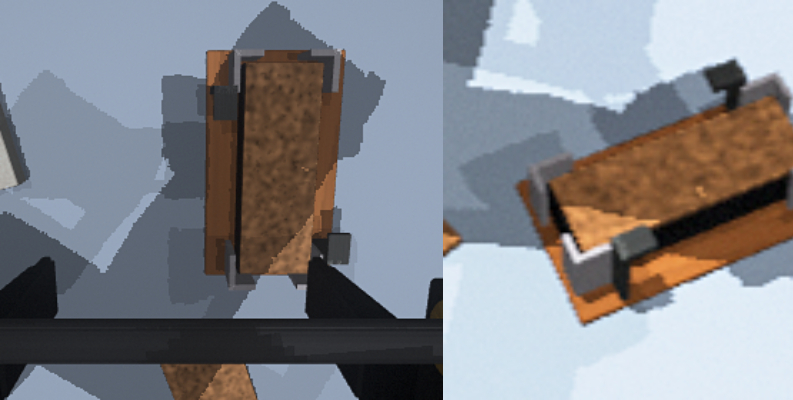

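Separator lies flat within the corners. Moving to the second tray.

carry_out --pt "0 1 0 0" --pt "0 1 0 0" --pt "0 1 0 0" --pt "0 1 0 0" --pt "0 1 0 0"

```text
t: 22.2
eef_pos: [447.9, -23.6, 270.5]
tcp_rot: [3.142, 0.001, -0.095]
ft_force: [1.3, 0.3, -0.1]
opening: 0.998
grip_force: 0.0
```

carry_out --pt "0 1 0 0" --pt "0 1 0 0" --pt "0 1 0 0" --pt "-0.5 1 0 0" --pt "-0.5 1 0 0"

```text
t: 22.7
eef_pos: [403.0, 216.0, 270.2]
tcp_rot: [3.141, 0.002, -0.094]
ft_force: [0.8, 0.6, 0.1]
opening: 1.001
grip_force: 0.0
```

carry_out --pt "0 0.7 0 0.17" --pt "0 0 0 0" --pt "0 0 0 0" --pt "0 0 0 0" --pt "0 0 0 0"

```text
t: 23.2
eef_pos: [403.8, 248.6, 270.9]
tcp_rot: [3.141, 0.0, -0.077]
ft_force: [-0.5, -0.1, -0.2]
opening: 0.999
grip_force: 0.0
```

```bash
python3 - <<'E'
from h import *
print(env.state()['eef_pos'],env.state()['tcp_rot'])
c=env.calibration('wrist');w=snap('wrist')
m=comp(dark(w),*proj('',(433,338,15),c));print(m.sum(),[fit([(c,m)],180,64,0,30,x) for x in [(433,338,-.075)]])
v=w.copy()
for z in(0,30):
    P=np.array([proj('',p,c) for p in boxpts(433.4,338.3,-.075,180,64,z,z)])
    cv2.polylines(v,[cv2.convexHull(P.round().astype(np.int32))],True,(0,255,0),1)
v[m&(np.indices(m.shape).sum(0)%4==0)]=(255,0,255)
cv2.imwrite('pics/p6.png',v[:,:,::-1])
E
```

```text
[403.75680139 248.56342466 270.91310111] [ 3.14115704e+00  4.53677187e-04 -7.74445144e-02]
85710 [([432.166, 340.058, -0.059], np.float64(0.915))]
```

View pics/p6.png

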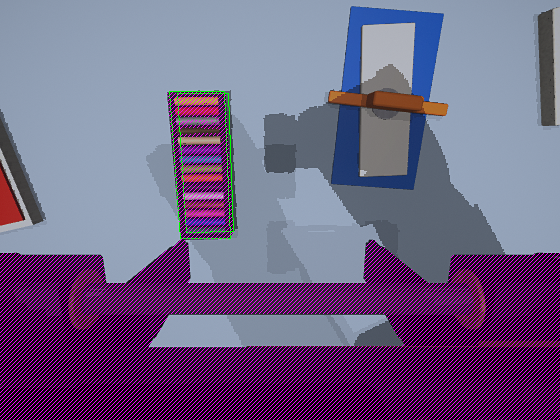

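Predicted outline lands on the tray at (200,165). Descending on it.

carry_out --pt "0.3 0.9 0 0.02" --pt "0.29 0.9 0 0" --pt "0 0 -1 0" --pt "0 0 -1 0" --pt "0 0 -1 0"

```text
t: 23.75
eef_pos: [433.1, 339.2, 119.7]
tcp_rot: [-3.141, -0.001, -0.074]
ft_force: [0.5, -0.0, 0.0]
opening: 1.002
grip_force: 0.0
```

carry_out --pt "0 0 -0.8 0" --pt "0 0 0 0" --pt "0 0 0 0" --pt "0 0 0 0" --pt "0 0 0 0"

```text
t: 24.25
eef_pos: [433.8, 340.1, 83.3]
tcp_rot: [-3.14, -0.003, -0.074]
ft_force: [-0.0, 0.4, 0.1]
opening: 1.004
grip_force: 0.0
```

carry_out --pt "0 0 -0.8 0" --pt "0 0 -0.6 0" --pt "0 0 0 0" --pt "0 0 0 0" --pt "0 0 0 0"

```text
t: 24.75
eef_pos: [433.7, 340.2, 13.1]
tcp_rot: [-3.14, -0.002, -0.073]
ft_force: [0.6, 0.1, 0.2]
opening: 1.001
grip_force: 0.0
```

carry_out --pt "0 0 0 0" --pt "0 0 0 0" --pt "0 0 0 0" --pt "0 0 0 0" --pt "0 0 0 0" --fingers 1

```text
t: 25.25
eef_pos: [432.9, 339.8, 11.3]
tcp_rot: [-3.141, -0.0, -0.073]
ft_force: [0.2, 0.0, 2.5]
opening: 0.672
grip_force: 29.9
```

carry_out --pt "0 0 0 0" --pt "0 0 0.1 0" --pt "0 0 0.2 0" --pt "0 0 0.3 0" --pt "0 0 0.4 0"

```text
t: 25.75
eef_pos: [432.4, 339.4, 61.6]
tcp_rot: [3.141, 0.001, -0.073]
ft_force: [0.3, 0.4, -2.7]
opening: 0.669
grip_force: 29.9
```

carry_out --pt "0 0 0.5 0" --pt "0 0 0.6 0" --pt "0.1 0 0.6 0" --pt "0.1 -0.2 0.4 0" --pt "0.1 -0.4 0.2 0"

```text
t: 26.25
eef_pos: [448.2, 310.2, 178.7]
tcp_rot: [-3.14, -0.003, -0.072]
ft_force: [-0.1, -0.3, -3.1]
opening: 0.669
grip_force: 29.9
```

carry_out --pt "0.2 -0.6 0 0" --pt "0.2 -0.7 0 0" --pt "0.1 -0.8 0 0" --pt "0 -0.8 0 0" --pt "0 -0.8 0 0"

```text
t: 26.75
eef_pos: [472.4, 123.1, 176.7]
tcp_rot: [3.141, -0.0, -0.073]
ft_force: [0.4, 0.3, -2.1]
opening: 0.673
grip_force: 29.9
```

carry_out --pt "0 -0.8 0 -0.19" --pt "0 -0.8 0 0" --pt "0 -0.8 0 0" --pt "0 -0.8 0 0" --pt "0 -0.8 0 0"

```text
t: 27.25
eef_pos: [472.3, -76.9, 176.8]
tcp_rot: [3.141, -0.0, -0.093]
ft_force: [1.1, 0.5, -2.2]
opening: 0.675
grip_force: 29.9
```

carry_out --pt "0 -0.8 0 0" --pt "0 -0.8 0 0" --pt "0 -0.8 0 0" --pt "0 -0.8 0 0" --pt "0 -0.6 0 0"

```text
t: 27.75
eef_pos: [472.3, -267.5, 176.7]
tcp_rot: [3.141, -0.0, -0.094]
ft_force: [1.2, -0.1, -2.5]
opening: 0.672
grip_force: 29.9
```

carry_out --pt "-0.2 -0.6 0 0" --pt "-0.2 -0.6 0 0" --pt "-0.09 -0.5 0 0" --pt "0 -0.11 0 0" --pt "0 0 0 0"

```text
t: 28.25
eef_pos: [448.0, -356.2, 176.3]
tcp_rot: [-3.141, 0.0, -0.095]
ft_force: [0.1, 0.1, -3.0]
opening: 0.669
grip_force: 29.9
```

carry_out --pt "0 0 -0.4 0" --pt "0 0 -0.6 0" --pt "0 0 -0.5 0" --pt "0 0 -0.2 0" --pt "0 0 0 0"

```text
t: 28.75
eef_pos: [448.3, -354.7, 90.4]
tcp_rot: [-3.14, 0.002, -0.092]
ft_force: [-0.7, 0.2, -1.4]
opening: 0.67
grip_force: 29.9
```

```bash
python3 - <<'E'
from h import *
print(env.state()['eef_pos'],env.state()['tcp_rot'])
d=snap('side');w=snap('wrist');s=snap('scene')
cv2.imwrite('pics/p7.png',np.hstack([cv2.resize(w[60:340,130:440],(443,400)),cv2.resize(s[150:250,125:215],(350,389))[:400,:] if 0 else cv2.resize(s[150:250,125:215],(350,400))])[:,:,::-1])
E
```

```text
[ 448.25902288 -354.67397569   90.41072223] [-3.14013327e+00  1.76825136e-03 -9.23529383e-02]
```

View pics/p7.png

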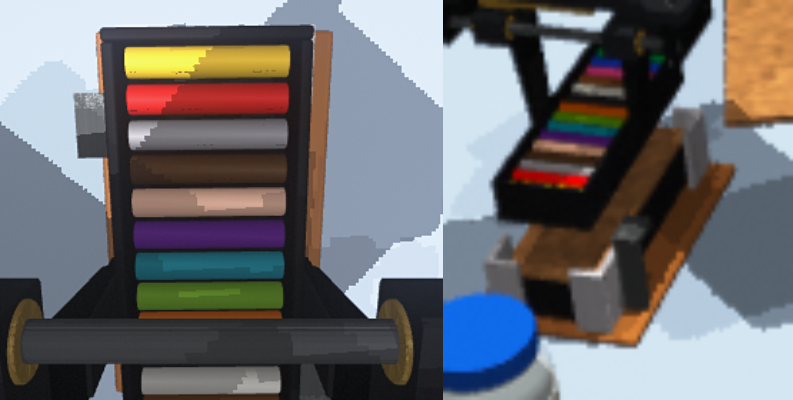

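Tray level and over the corners. Lowering.

carry_out --pt "0 0 -0.3 0" --pt "0 0 -0.2 0" --pt "0 0 0 0" --pt "0 0 0 0" --pt "0 0 0 0"

```text
t: 29.4
eef_pos: [448.5, -356.0, 66.7]
tcp_rot: [3.141, -0.001, -0.093]
ft_force: [0.3, 0.1, -2.2]
opening: 0.669
grip_force: 29.9
```

carry_out --pt "-0.01 -0.03 0 0" --pt "0 0 -0.1 0" --pt "0 0 -0.1 0" --pt "0 0 0 0" --pt "0 0 0 0"

```text
t: 29.9
eef_pos: [447.8, -357.2, 55.9]
tcp_rot: [-3.141, 0.0, -0.093]
ft_force: [1.1, 0.2, -2.2]
opening: 0.668
grip_force: 29.9
```

carry_out --pt "0 0 -0.02 0" --pt "0 0 -0.02 0" --pt "0 0 0 0" --pt "0 0 0 0" --pt "0 0 0 0"

```text
t: 30.4
eef_pos: [447.9, -357.3, 54.2]
tcp_rot: [3.141, -0.0, -0.093]
ft_force: [-0.0, -0.4, -2.2]
opening: 0.671
grip_force: 29.9
```

carry_out --pt "0 0 -0.02 0" --pt "0 0 0 0" --pt "0 0 0 0" --pt "0 0 0 0" --pt "0 0 0 0"

```text
t: 30.9
eef_pos: [447.9, -357.4, 53.3]
tcp_rot: [3.141, -0.0, -0.093]
ft_force: [-1.5, 0.4, 3.1]
opening: 0.67
grip_force: 29.9
```

Contact at the expected height. Releasing and backing off.

carry_out --pt "0 0 0 0" --pt "0 0 0 0" --pt "0 0 0 0" --pt "0 0 0 0" --pt "0 0 0 0" --fingers -1

```text
t: 31.4
eef_pos: [447.8, -357.3, 53.1]
tcp_rot: [3.142, 0.0, -0.093]
ft_force: [-0.4, 0.3, 0.4]
opening: 0.99
grip_force: 0.0
```

carry_out --pt "0 0 0.2 0" --pt "0 0 0.6 0" --pt "0 0 1 0" --pt "0 0 1 0" --pt "0 0 1 0"

```text
t: 31.9
eef_pos: [447.5, -357.0, 246.0]
tcp_rot: [3.141, -0.0, -0.093]
ft_force: [-0.2, 0.1, -0.0]
opening: 1.002
grip_force: 0.0
```

carry_out --pt "0 1 0.5 0" --pt "0 0.6 0 0" --pt "0 0 0 0" --pt "0 0 0 0" --pt "0 0 0 0"

```text
t: 32.4
eef_pos: [447.9, -283.2, 265.5]
tcp_rot: [3.141, 0.0, -0.093]
ft_force: [0.3, -0.3, -0.1]
opening: 1.0
grip_force: 0.0
```

```bash
python3 - <<'E'
from h import *
d=snap('side');w=snap('wrist')
cv2.imwrite('pics/p8.png',np.hstack([cv2.resize(w[60:340,150:460],(443,400)),cv2.resize(d[245:365,245:380],(450,400))[:,:350]])[:,:,::-1])
E
```

```text
(no output)
```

View pics/p8.png

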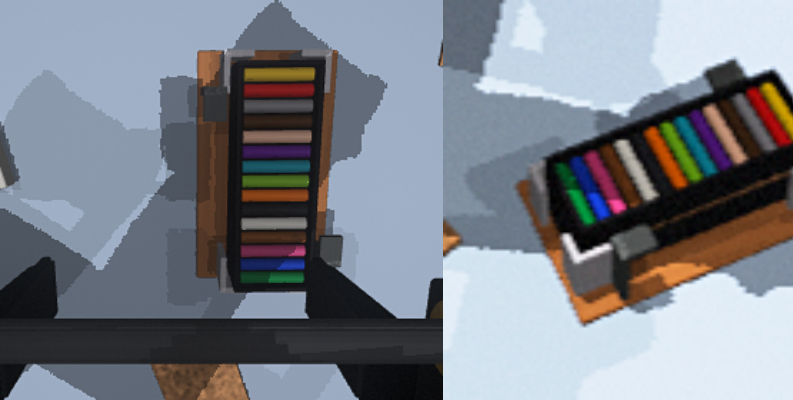

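The tray sits flat within the corners with every pastel in place. Handing in.

```bash
python3 -c "
from cell import env
print(env.job_done())"
```

```text
the job is handed in; nothing more can be done
None
```

I handed the job in at about 32 s: the cover lies knob up on the mat, and the separator and second tray sit flat inside the case's corners with no pastels lost; no verdict came back.

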